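# Ratchet the bench clamp shut on a pipe blank

## Task

A drilled wooden pipe blank lies loosely in the ratchet bench clamp. Pump the clamp's wooden-handled lever, with as many full strokes as it takes, until the blank is squeezed square between the two jaws with no gap left on either side, then let the lever spring all the way back and take your hand off. Work the lever only: do not push the moving jaw, its toothed bar or the blank by hand, and leave the other things on the table where they are.

Things in the scene. Friction and masses are not known exactly. Their poses are not given: they have to be found in the camera images.
- clamp: Bench clamp fixed to the table, steel base 420 x 50, wooden bed (top 20 high). Origin on the table under the toothed bar; +x level, the clamping direction, lever to fixed jaw; z up. In this frame: fixed jaw face x = 200, 100 wide, top z = 68; lever pivot axis along y at x = -100, z = 30; bar 16 wide along y = 0, top z = 56, reaches back to x = -180; pawl cheeks x = -47 to -17, top z = 82.
- jaw: Moving jaw, steel block 100 wide, 46 high, toothed bar fixed to its back. Origin at the foot of its clamping face (middle, 20 above the table), axes parallel to the clamp's; slides along clamp x only. Face starts at clamp x = 71 to 107; at 156 the 44-wide blank is clamped tight. Teeth 12 apart. Friction and a holding pawl keep it wherever it has got to.
- lever (a joint): Lever angle, rad: 0 at rest (leaning 0.23 back, to clamp -x), 0.46 at the end stop. A light spring brings it back to 0 when let go. Each swing to within 0.03 of the stop drives the jaw one tooth, 12 mm (the first 4 to 18); one that stops well short gains no tooth. Takes 5 to 8 N at the handle towards clamp +x (peaks to 12). Once the blank is tight it stops half-way.
- lever_handle (a point): Middle of the lever's wooden cross handle: round bar, 20 diameter, 90 long, level, parallel to clamp y, 125 from the pivot axis. At rest 152 above the table; a full stroke carries it 57 along clamp +x at nearly constant height (up to 155). Below it a steel shaft 16 x 14; behind it (clamp -x) free space down to the bar.
- blank: Pipe blank to clamp: flat light-wood strip 44 x 180 x 24 high with six dark holes in a row, flat on the bed, long (y) axis roughly along clamp y. Origin at the centre of its underside; clamped tight that is at clamp x = 178. The moving jaw pushes it along the bed to the fixed jaw and squares it up.
- file: Bystander: file with a wooden handle, 210 long, beside the clamp on the far side. Origin on the table, below its middle.
- sanding_block: Bystander: cork sanding block 100 x 60 x 30, beside the clamp on the near side. Origin at the centre of its underside.
- spare_blank: Bystander: another pipe blank like the first, lying on the table. Origin at the centre of its underside.
- mallet: Bystander: hammer lying on the table to the right.
- glue: Bystander: white glue bottle, 60 in diameter, 140 high, standing. Origin under its centre.
- mug: Bystander: white mug, 80 in diameter, 90 high, standing. Origin under its centre.
- screwdriver: Bystander: screwdriver lying on the table to the left.
Mind the look-alikes: they are no part of the job. Leave any green or yellow look-alike of the blank alone.

How it is judged:
At the end, for the whole second after the job is handed in: Jaw face within 4 mm of tight (x > 152 mm in the clamp frame); blank flat on the bed, at rest, within 4 mm of the fixed jaw, square within 0.06 rad and within 45 mm of the middle lengthwise; lever sprung back (below 0.08 rad) (x of jaw in the frame of clamp above 0.152 m and x of blank in the frame of clamp between 0.174 and 0.182 m and y of blank in the frame of clamp between -0.045 and 0.045 m and z of blank in the frame of clamp below 0.025 m and angle between the y axis of blank and the y axis of clamp, either way round below 0.06 rad and angle between blank's own z axis and vertical below 0.06 rad and linear speed of blank below 0.02 m/s and value of joint lever below 0.08 rad); the robot touches nothing.
It fails at once if The robot pushes the moving jaw or its toothed bar (over 3 N) (contact force between any of the fingers, the arm and jaw above 3 N).
It fails at once if The robot pushes the blank (over 3 N) (contact force between any of the fingers, the arm and blank above 3 N).
It fails at once if Another thing on the table is moved more than 30 mm (distance of any of file, sanding_block, spare_blank, mallet, glue, mug, screwdriver from where it was at the start of the episode above 0.03 m).
It also fails if it takes over 48 s, if anything falls off the work surface, if the arm or the gripper's body presses on something with over 40 N, if the wrist force passes 120 N, or if a joint passes its speed limit or range.

## Robot

A 6-joint arm with a two-finger parallel gripper is mounted at the origin on the work surface. World frame = base frame: x ahead of the robot, y to its left, z up, the work surface at z = 0. Lengths are in m, angles in rad, forces in N, time in s.
With the tool pointing down it reaches from about 0.275 to 0.75 m from the base axis. Payload 10.2 kg.
Tool frame: the origin (TCP) lies between the finger pads; the fingertips stand 19 mm ahead of it and the grasp point (between the pads) is the TCP (tip_reach is the x of the fingertips in the tool frame, in m); x points along the fingers, z is the direction in which the jaws open and shut, and the axes are right-handed (so a half turn about x gives the same grasp; the last joint's range is limited). The gripper opens to 85 mm and grips with 20 to 120 N. Pads are 22 mm wide; open, the fingers measure 114 mm over their backs; the gripper's body (76 mm by 85 mm) begins 54 mm behind the grasp point. The pads swing forward as they close: fully open they stand 13 mm farther back than shut.
Start: joints at [-1.444, 0.313, 1.498, -0, 1.331, -0.223], TCP at [0.18, -0.493, 0.25] pointing down, gripper open.
Joint ranges: [-2.94, 2.94], [-0.97, 2.17], [0.19, 2.56], [-1.23, 4.37], [0.02, 3.11], [-2.88, 2.88]. Speed limits (rad/s): [2.39, 2.39, 3.01, 3.14, 3.14, 3.14].

## Interface

Orientations are given as a unit quaternion [x, y, z, w].
In Python, from bench import * gives the robot as it stands.
- The arm moves only by the tool jog_arm, never from a script. Its argument "rows" is a list of rows, each a list of 3 entries, a list of its own where there are three numbers: the shift along the tool's x, y, z scaled (see below), then the turn, a rotation vector about the tool's x, y, z scaled (see below), then the opening, from -1 (shut) to 1 (fully open). A call has 1 to 5 rows; each row is the pose to reach, as a shift and turn from the pose commanded when the call began, along the tool's axes at that moment; what a row does not reach only later rows make up. The controller multiplies each number of a shift by 0.3 m and each number of a turn by 60 degrees. A row lasts 1/8 s, in which the tool goes at most 62.5 mm and 10.7 degrees, less where a joint would pass 70% of its speed; a pose out of reach is approached as far as the arm can. A call with a number of a shift or a turn outside -1 to 1 is refused whole. A call with a gripper value outside its range is refused whole. The fingers move at their own pace and stop on an object; the grip force is fixed at half the most. Time passes only in rows, so rows that repeat a pose let the fingers close. It gives the time, the measured TCP pose, the force and the opening at its end, in the units of the state.
- get_state(): the state, without advancing time (a new reading comes with each control period).
- camera(name): name is "scene" or "top" or "wrist"; returns a dict with "img" (400x640x3 uint8, red, green, blue), "fov_y" (degrees; the focal length in pixels is half the picture's height over the tangent of half this angle, whatever the lens; pixels are square), "cx", "cy" (the principal point, pixels), "k1" (the pictures are not rectified: a ray, as slopes to the right and down, at radius r is drawn at 1 + k1 r^2 times it, then the intrinsics apply), "pose" (4x4, takes a point from camera to world coordinates). Camera axes: x right, y up, looking along -z (the intrinsics and any distortion apply to the point x, -y, -z); pixel columns grow to the right and rows downward; lengths in m; the calibration is good to about 2 mm. A picture is of the moment at which its call begins. There is no depth.
- close_job(): hands the job in, once; it reports no verdict.
Trained networks look in a picture, given as the dict that the camera call returned (one of the last four; its "shot" number tells which), for a name from the list of things; names that differ only in an ending like _2 or _b are one class to them, and where a whole thing is asked for, a point or a joint stands for the part that bears it (a point fixed in the world has none). Each returns a list of dicts, best first, with "p" (0 to 1); they miss things now and then, are a little off and sometimes report something else, mostly with a low value. They report only what shows in the picture. A call takes as long as a camera call. They do not tell look-alikes from the thing itself.
- spot_in(target, picture): "extent" ([left, top, right, bottom] in pixels, round what is visible of it).
- silhouettes(target, picture): "region" (400x640 bool, what is visible of it) and "extent" ([left, top, right, bottom] in pixels, round what is visible of it).
- landmark_of(target, picture): "point" ([row, column] in pixels: a listed point, or the origin of a listed thing).
The state is a dict: "time_s": time; "q": joint angles; "joint_velocities": joint speeds; "joint_efforts": joint torques, N m; "ee_pos": TCP position; "orientation": TCP orientation; "wrist_force": force on the tool from outside, world axes, zero at the start; "torque": the same for the moment, N m; "opening": finger opening in m.
Only numpy, scipy, OpenCV 4.12 (cv2) and the standard library are available. Lean on these libraries where they do the work, as an engineer would, in place of code of your own. Each camera call takes 0.05 s, during which the arm holds its last target. There are 200 camera calls.

## Working session

There is one attempt and no reset: what is moved stays moved. The work goes in short steps, Python scripts to look and compute and a tool call to move; the robot and the scene stay as the last step left them, time stands still between calls to the robot, and variables do not carry over. Pictures are saved under pics/ and viewed, about 8 in all and at most 12, crops included, and the job is handed in when it is done.

Besides the shell and the picture viewer there is one more tool, called after "Emit:" as a command line: name --argument value ..., lists and objects as JSON in quotes. jog_arm: Moves the arm, as the interface text tells. Its arguments: {"type":"object","properties":{"rows":{"type":"array","items":{"type":"array"}}},"required":["rows"]}

```bash
mkdir -p pics; cat > h.py <<'E'
from bench import *
import numpy as np, cv2
def K(c):
    f=200/np.tan(np.radians(c["fov_y"])/2); return f
def ray(c,row,col):
    f=K(c); d=np.array([(col-c["cx"])/f,(row-c["cy"])/f]); u=d.copy()
    for _ in range(20): u=d/(1+c["k1"]*(u@u))
    P=np.array(c["pose"]); v=P[:3,:3]@np.array([u[0],-u[1],-1]); return P[:3,3],v
def atz(c,row,col,z):
    o,v=ray(c,row,col); return o+v*(z-o[2])/v[2]
def proj(c,p):
    P=np.array(c["pose"]); q=P[:3,:3].T@(np.array(p)-P[:3,3]); u=np.array([q[0],-q[1]])/-q[2]
    u=u*(1+c["k1"]*(u@u))*K(c); return u[1]+c["cy"],u[0]+c["cx"]
def tri(a,b):
    (o,v),(p,w)=a,b; v=v/np.linalg.norm(v); w=w/np.linalg.norm(w)
    s=np.linalg.lstsq(np.stack([v,-w],1),p-o,rcond=None)[0]
    A,B=o+v*s[0],p+w*s[1]; return (A+B)/2,np.linalg.norm(A-B)
def save(c,n,crop=None,s=1):
    im=c["img"][:,:,::-1]
    if crop: im=im[crop[1]:crop[3],crop[0]:crop[2]]
    cv2.imwrite("pics/"+n,cv2.resize(im,None,fx=s,fy=s,interpolation=cv2.INTER_CUBIC))
E
python3 - <<'E'
from h import *
a=camera("scene");b=camera("top")
cv2.imwrite("pics/a.png",cv2.resize(np.vstack([a["img"],b["img"]])[:,:,::-1],None,fx=.75,fy=.75))
L={}
for n in ["clamp","jaw","lever_handle","blank","sanding_block","file","mug","glue","spare_blank"]:
    for k,c in (("s",a),("t",b)):
        r=landmark_of(n,c); print(n,k,[(np.round(x["point"]),round(x["p"],2)) for x in r[:2]])
        if r: L[n,k]=ray(c,*r[0]["point"])
    if (n,"s") in L and (n,"t") in L: print("  ",np.round(tri(L[n,"s"],L[n,"t"]),3) if 0 else tri(L[n,"s"],L[n,"t"]))
print(get_state())
E
```

```text
clamp s [(array([240., 321.]), 0.61)]
clamp t [(array([188., 335.]), 0.9)]
   (array([ 0.5967168 ,  0.01658181, -0.01012158]), np.float64(0.0040315651737096335))
jaw s [(array([220., 345.]), 0.68)]
jaw t [(array([190., 307.]), 0.74), (array([233., 163.]), 0.67)]
   (array([0.58976825, 0.1093716 , 0.01912829]), np.float64(0.012637629950983355))
lever_handle s [(array([274., 177.]), 0.73), (array([216., 287.]), 0.65)]
lever_handle t [(array([166., 383.]), 0.95), (array([234., 163.]), 0.17)]
   (array([ 0.61867028, -0.26980357,  0.07604424]), np.float64(0.2957247384788851))
blank s [(array([184., 316.]), 0.88), (array([247., 222.]), 0.81)]
blank t [(array([188., 289.]), 0.96), (array([232., 423.]), 0.72)]
   (array([0.54188969, 0.10505179, 0.14549792]), np.float64(0.11082075444102327))
sanding_block s [(array([226., 298.]), 0.71)]
sanding_block t [(array([216., 346.]), 0.8)]
   (array([ 0.50692589, -0.01207903,  0.00207678]), np.float64(0.0007953428329080282))
file s [(array([258., 335.]), 0.56)]
file t [(array([155., 339.]), 0.69), (array([234., 164.]), 0.23)]
   (array([ 0.69815532, -
[... 462 characters left out ...]
loat64(0.39280013028691274))
{'time_s': 1.0, 'q': array([-1.44440731e+00,  3.12916887e-01,  1.49772930e+00,  7.59048310e-06,
        1.33100760e+00, -2.23423475e-01]), 'joint_velocities': array([-0.00143764, -0.0007142 ,  0.00045984,  0.00037554,  0.00170118,
       -0.00102688]), 'joint_efforts': array([ 3.83576189e-04, -4.12157106e+01, -2.59905285e+01, -1.49785933e-04,
        3.41727764e-04, -2.18496359e-05]), 'ee_pos': array([ 0.17990688, -0.49320701,  0.25027449]), 'orientation': array([ 0.4053818 ,  0.57939156, -0.40534629,  0.57936638]), 'wrist_force': array([-0.25841708,  0.08816776, -0.3741287 ]), 'torque': array([0.00770414, 0.0203397 , 0.0045341 ]), 'opening': 0.08555448995480519}
```

View pics/a.png

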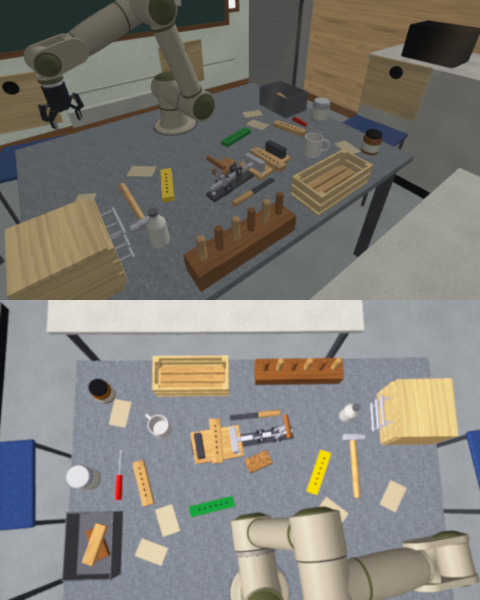

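The top view shows the clamp in the middle, with the fixed jaw at left (197,445) and the lever handle at right (287,425). The holed look-alikes are green (212,506), yellow (318,472) and the spare at (143,483). The blank is the one in the clamp at (215,440). The handle could be confused with the mallet at (355,465) and the file handle at (270,413). I'll check with a close crop.

```bash
cat > m.py <<'E'
from h import *
a=camera("scene");b=camera("top")
A=cv2.resize(a["img"][170:290,240:400],None,fx=5,fy=5,interpolation=cv2.INTER_CUBIC)[:300*2,:]
B=cv2.resize(b["img"][130:230,240:400],None,fx=5,fy=5,interpolation=cv2.INTER_CUBIC)
cv2.imwrite("pics/b.png",cv2.resize(np.vstack([A,B]),None,fx=.54,fy=.54)[:,:,::-1])
rs=[x for x in landmark_of("lever_handle",a)]; rt=landmark_of("lever_handle",b)[0]
for r in rs: print(r["p"],r["point"],tri(ray(a,*r["point"]),ray(b,*rt["point"])))
print("handle@.152",atz(b,*rt["point"],.152))
for n,z in (("clamp",0),("jaw",.02),("blank",.02),("file",0)):
    r=landmark_of(n,b)[0]; print(n,r["p"],r["point"],atz(b,*r["point"],z))
for n in ("lever_handle","jaw","clamp","blank"):
    for r in silhouettes(n,b)[:1]:
        ys,xs=np.nonzero(r["region"]); print(n,r["extent"],cv2.minAreaRect(np.stack([xs,ys],1).astype(np.float32)))
E
python3 m.py
```

```text
0.76 [216.2, 288.3] (array([0.56351071, 0.15336604, 0.09783329]), np.float64(0.4189278943747954))
handle@.152 [0.62868348 0.34495055 0.152     ]
clamp 0.96 [184.4, 335.7] [0.60698381 0.0153769  0.        ]
jaw 0.93 [191.9, 305.6] [0.58126284 0.1088817  0.02      ]
blank 0.84 [189.6, 289.6] [0.58913887 0.15762749 0.02      ]
file 0.91 [155.8, 339.1] [0.69803634 0.00266236 0.        ]
lever_handle [363.0, 151.7, 392.7, 186.1] ((374.5, 168.5), (31.0, 27.0), 90.0)
jaw [307.1, 174.0, 368.4, 207.3] ((332.787353515625, 177.08444213867188), (33.011207580566406, 60.21863555908203), 66.13982391357422)
clamp [253.7, 154.5, 393.8, 222.7] ((322.11224365234375, 186.40689086914062), (44.00905990600586, 136.11952209472656), 79.06090545654297)
blank [250.1, 261.0, 315.8, 290.9] ((282.0741271972656, 275.1421813964844), (14.780287742614746, 61.143714904785156), 76.50426483154297)
```

View pics/b.png

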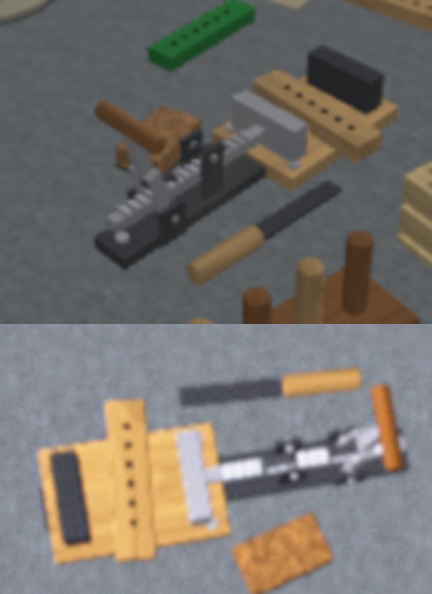

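The crop shows the lever's wooden cross handle standing up over the bar's back end, at about (384,168) in top pixels and (289,217) in scene pixels. The drilled blank lies on the bed between the grey moving jaw and the black fixed jaw. Next I'll work out the clamp's pose.

```bash
cat > m2.py <<'E'
from h import *
a=camera("scene");b=camera("top")
T=lambda u,v:(130+(v-324)/2.7,240+u/2.7)
def W(u,v,z): return atz(b,*T(u,v),z)[:2]
for p,q,z in [((40,450),(210,424),.02),((57,562),(228,537),.02),((228,497),(405,475),.01),((388,387),(388,387),.152)]:
    d=W(*q,z)-W(*p,z); print(np.degrees(np.arctan2(-d[1],-d[0])),W(*p,z),W(*q,z))
ends=[W(380,390,.152),W(396,468,.152)]; print("handle ends",ends,"mid",np.mean(ends,0))
d=ends[0]-ends[1]; print("handle dir",np.degrees(np.arctan2(d[1],d[0])),np.linalg.norm(d))
print("tri",tri(ray(a,170+128/2.7,240+133/2.7),ray(b,*T(388,428))))
for c in (a,b):
  print([(x["p"],x["point"]) for x in landmark_of("lever_handle",c)])
# fixed jaw corners top z=.068, moving jaw top z=.066
for n,p in dict(fj1=(52,454),fj2=(75,452),fj3=(90,541),fj4=(66,544)).items(): print(n,W(*p,.068))
for n,p in dict(mj1=(176,434),mj2=(200,430),mj3=(213,521),mj4=(190,524)).items(): print(n,W(*p,.066))
# fit clamp via rough yaw
# edges: dark fixed jaw mask, orientation
g=b["img"].astype(int)
m=(g.max(2)<70).astype(np.uint8); m[:, :250]=0;m[:,278:]=0;m[:170]=0;m[212:]=0
ys,xs=np.nonzero(m); w=np.array([atz(b,y,x,.068)[:2] for y,x in zip(ys,xs)])
r=cv2.minAreaRect((w*1000).astype(np.float32)); print("fixed jaw",r)
print("cam",b["pose"][:3],b["k1"],K(b))
E
python3 m2.py
```

```text
98.0952275078846 [0.63095008 0.26357173] [0.65843145 0.07036223]
97.46547651434324 [0.50278348 0.24428493] [0.5279418  0.05229467]
96.29434226606377 [0.57533803 0.05118212] [ 0.59774589 -0.15196964]
-180.0 [ 0.66550409 -0.11522865] [ 0.66550409 -0.11522865]
handle ends [array([ 0.66239985, -0.10671724]), array([ 0.57905827, -0.12034809])] mid [ 0.62072906 -0.11353266]
handle dir 9.288710831388302 0.08444891624308329
tri (array([ 0.62380949, -0.11126056,  0.14927398]), np.float64(0.006353015346024169))
[(0.6, [215.3, 289.7])]
[(0.65, [167.2, 383.2])]
fj1 [0.61630505 0.24483632]
fj2 [0.61818414 0.21967885]
fj3 [0.51928363 0.2035661 ]
fj4 [0.51641872 0.22956833]
mj1 [0.63725901 0.10863138]
mj2 [0.64139748 0.08206844]
mj3 [0.53946035 0.06946233]
mj4 [0.53654171 0.09465459]
fixed jaw ((522.0924682617188, 217.7008056640625), (20.439926147460938, 2.962684392929077), 89.07142639160156)
cam [[-0.01904858  0.98766966 -0.15538918  0.31877735]
 [-0.99958898 -0.01548237  0.02412829  0.08801565]
 [ 0.02142499  0.15578492  0.98755862  1.52103092]] 0.03618136302032773 498.3113519603111
```

```bash
cat > go.py <<'E'
from h import *
from scipy.spatial.transform import Rotation as R
import sys
def target(yaw,flip=1):
    z=np.array([np.cos(yaw),np.sin(yaw),0])*flip; x=np.array([0,0,-1.]); return R.from_matrix(np.stack([x,np.cross(z,x),z],1))
def need(pos,yaw=np.radians(98),flip=1):
    s=get_state(); r=R.from_quat(s["orientation"])
    print("pos",s["ee_pos"].round(4),"t",s["time_s"],"z axis",r.as_matrix()[:,2].round(3),"q",s["q"].round(2))
    print("shift units",(r.inv().apply(np.array(pos)-s["ee_pos"])/.3).round(3),"turn units",(np.degrees((r.inv()*target(yaw,flip)).as_rotvec())/60).round(3))
if __name__=="__main__":
    v=[float(i) for i in sys.argv[1:]]; need(v[:3]); need(v[:3],flip=-1)
E
python3 go.py .618 -.113 .25
```

```text
pos [ 0.1799 -0.4932  0.2503] t 1.8 z axis [ 0.343 -0.939 -0.   ] q [-1.44  0.31  1.5  -0.    1.33 -0.22]
shift units [ 1.000e-03  1.806e+00 -6.900e-01] turn units [-2.799 -0.    -0.   ]
pos [ 0.1799 -0.4932  0.2503] t 1.8 z axis [ 0.343 -0.939 -0.   ] q [-1.44  0.31  1.5  -0.    1.33 -0.22]
shift units [ 1.000e-03  1.806e+00 -6.900e-01] turn units [ 0.201 -0.     0.   ]
```

Emit:
jog_arm --rows '[[[0, 0.18, -0.07], [0.04, 0, 0], 1], [[0, 0.36, -0.14], [0.08, 0, 0], 1], [[0, 0.54, -0.21], [0.12, 0, 0], 1], [[0, 0.72, -0.28], [0.16, 0, 0], 1], [[0, 0.9, -0.345], [0.2, 0, 0], 1]]'

```text
time_s: 2.42
ee_pos: [0.3993, -0.302, 0.2505]
orientation: [0.464, 0.533, -0.464, 0.534]
wrist_force: [0.6, -1.2, 0.5]
opening: 0.0855
```

```bash
python3 go.py .618 -.113 .25|tail -2
```

```text
pos [ 0.3993 -0.302   0.2505] t 2.425 z axis [ 0.138 -0.99   0.   ] q [-0.88  0.26  1.57 -0.    1.31  0.55]
shift units [ 0.002  0.809 -0.523] turn units [-0.001  0.    -0.   ]
```

Emit:
jog_arm --rows '[[[0, 0.16, -0.104], [0, 0, 0], 1], [[0, 0.32, -0.208], [0, 0, 0], 1], [[0, 0.48, -0.312], [0, 0, 0], 1], [[0, 0.64, -0.416], [0, 0, 0], 1], [[0, 0.807, -0.522], [0, 0, 0], 1]]'

```text
time_s: 3.05
ee_pos: [0.6172, -0.1131, 0.2504]
orientation: [0.464, 0.534, -0.464, 0.534]
wrist_force: [-0.3, -0.8, -0.5]
opening: 0.0852
```

```bash
cat > w.py <<'E'
from go import *
c=camera("wrist");t=camera("top");s=camera("scene")
save(c,"w.png")
for n,k in (("w",c),("t",t),("s",s)): print(n,[(x["p"],x["point"]) for x in landmark_of("lever_handle",k)[:2]], proj(k,[.618,-.113,.152]))
r=landmark_of("lever_handle",c)
if r:print(atz(c,*r[0]["point"],.152))
need([.618,-.113,.15],flip=-1)
E
python3 w.py
```

```text
w [(0.62, [199.9, 312.0])] (np.float64(208.3299513624441), np.float64(315.7167507025548))
t [(0.24, [154.2, 341.1])] (np.float64(169.77735848345188), np.float64(383.5357803774547))
s [(0.98, [217.1, 288.5])] (np.float64(215.86789701103572), np.float64(286.3119994554702))
[ 0.62382458 -0.10952147  0.152     ]
pos [ 0.6153 -0.1155  0.2505] t 3.4 z axis [ 0.139 -0.99   0.   ] q [-0.37  0.54  1.16 -0.    1.44  1.06]
shift units [ 0.335  0.01  -0.007] turn units [-0.001  0.     0.   ]
```

View pics/w.png

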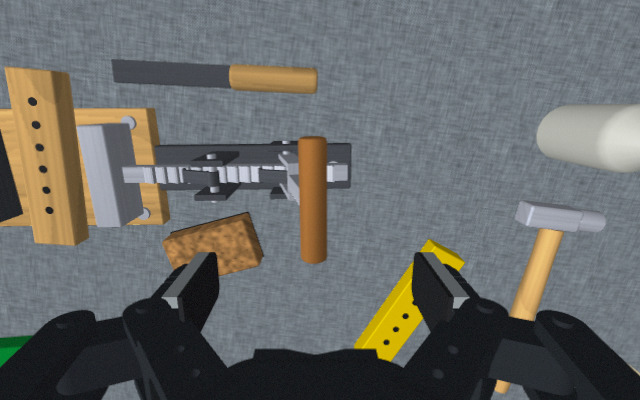

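The wrist view shows the handle upright at about (313,200), spanning rows 137–263, centred between the open fingers and parallel to the pads. I'll go down astride it.

Emit:
jog_arm --rows '[[[0.1, 0.02, -0.014], [0, 0, 0], 1], [[0.2, 0.02, -0.014], [0, 0, 0], 1], [[0.29, 0.02, -0.014], [0, 0, 0], 1], [[0.335, 0.02, -0.014], [0, 0, 0], 1], [[0.335, 0.02, -0.014], [0, 0, 0], 0.3]]'

```text
time_s: 4.03
ee_pos: [0.6209, -0.1101, 0.1497]
orientation: [0.464, 0.534, -0.464, 0.533]
wrist_force: [-0.4, 0.0, 0.8]
opening: 0.07
```

Emit:
jog_arm --rows '[[[0, 0, 0], [0, 0, 0], 0.1], [[0, 0, 0], [0, 0, 0], 0.1]]'

```text
time_s: 4.28
ee_pos: [0.6216, -0.1097, 0.1509]
orientation: [0.464, 0.533, -0.464, 0.534]
wrist_force: [1.1, 0.0, 0.1]
opening: 0.0469
```

```bash
sed -i 's/"w.png"/"w2.png"/' w.py; python3 w.py; cp pics/w2.png pics/w2b.png
```

```text
w [(0.74, [283.5, 318.7])] (np.float64(289.7440437149233), np.float64(322.99389176214675))
t [(0.64, [183.9, 335.8])] (np.float64(169.77735848345188), np.float64(383.5357803774547))
s [(0.95, [216.1, 289.3])] (np.float64(215.86789701103572), np.float64(286.3119994554702))
[ 0.62067366 -0.11078141  0.152     ]
pos [ 0.6213 -0.1095  0.1499] t 4.625 z axis [ 0.14 -0.99  0.  ] q [-0.36  0.63  1.28  0.    1.23  1.07]
shift units [-0.    -0.012  0.01 ] turn units [ 0.001  0.    -0.   ]
```

View pics/w2.png

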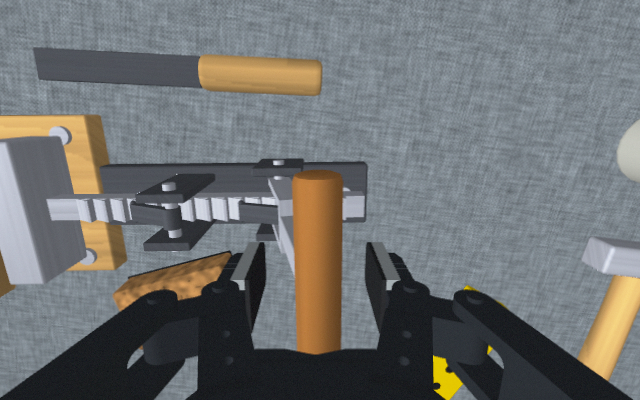

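The fingers are astride the handle with about 13 mm clear on each side. First stroke, gently.

Emit:
jog_arm --rows '[[[0, 0, -0.05], [0, 0, 0], 0.1], [[0, 0, -0.1], [0, 0, 0], 0.1], [[0, 0, -0.15], [0, 0, 0], 0.1], [[0, 0, -0.19], [0, 0, 0], 0.1], [[0, 0, -0.22], [0, 0, 0], 0.1]]'

```text
time_s: 5.25
ee_pos: [0.6119, -0.0441, 0.1495]
orientation: [0.463, 0.533, -0.464, 0.534]
wrist_force: [2.8, -9.6, -3.5]
opening: 0.047
```

Emit:
jog_arm --rows '[[[0, 0, -0.007], [0, 0, 0], 0.1], [[0, 0, -0.013], [0, 0, 0], 0.1]]'

```text
time_s: 5.5
ee_pos: [0.6116, -0.0422, 0.1494]
orientation: [0.463, 0.532, -0.465, 0.535]
wrist_force: [3.6, -20.5, -4.8]
opening: 0.0469
```

Emit:
jog_arm --rows '[[[0, 0, -0.01], [0, 0, 0], 0.1], [[0, 0, -0.01], [0, 0, 0], 0.1]]'

```text
time_s: 5.75
ee_pos: [0.6115, -0.0415, 0.1492]
orientation: [0.462, 0.531, -0.466, 0.536]
wrist_force: [4.8, -26.7, -6.6]
opening: 0.0467
```

Emit:
jog_arm --rows '[[[0, 0, 0.06], [0, 0, 0], 0.1], [[0, 0, 0.12], [0, 0, 0], 0.1], [[0, 0, 0.18], [0, 0, 0], 0.1], [[0, 0, 0.243], [0, 0, 0], 0.1], [[0, 0, 0.243], [0, 0, 0], 0.1]]'

```text
time_s: 6.38
ee_pos: [0.6213, -0.1106, 0.1496]
orientation: [0.464, 0.534, -0.464, 0.533]
wrist_force: [0.3, 0.4, 0.0]
opening: 0.0469
```

```bash
cat > w3.py <<'E'
from go import *
c=camera("wrist");save(c,sys.argv[1])
print([(x["p"],x["point"]) for x in landmark_of("lever_handle",c)[:1]])
j=landmark_of("jaw",c)[:1]; print([(x["p"],x["point"]) for x in j])
t=camera("top")
O=np.array([.5965,.0136]);u=np.array([-.139,.990])
for n,z in (("jaw",.02),("blank",.02)):
    for r in landmark_of(n,t)[:2]:
        print(n,r["p"],r["point"],"clamp x",(atz(t,*r["point"],z)[:2]-O)@u)
print(get_state()["ee_pos"],get_state()["time_s"])
E
python3 w3.py w3.png
```

```text
[(0.77, [279.0, 315.3])]
[(0.93, [201.3, 35.2])]
jaw 0.73 [191.8, 302.9] clamp x 0.10454179625576206
blank 0.95 [190.3, 286.8] clamp x 0.1523625895317138
blank 0.64 [230.6, 423.1] clamp x -0.23691947221755674
[ 0.62124103 -0.10889752  0.14986821] 6.675
```

View pics/w3.png

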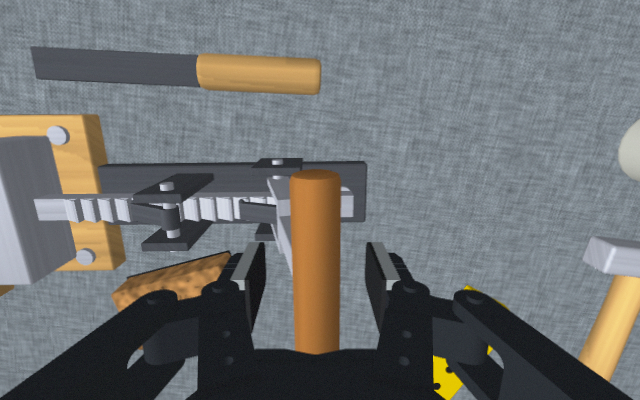

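Stroke 1 worked: force built up at the stop, the bar advanced about 8 mm and the lever is back. Three more strokes.

Emit:
jog_arm --rows '[[[0, 0, -0.06], [0, 0, 0], 0.1], [[0, 0, -0.12], [0, 0, 0], 0.1], [[0, 0, -0.18], [0, 0, 0], 0.1], [[0, 0, -0.236], [0, 0, 0], 0.1], [[0, 0, -0.242], [0, 0, 0], 0.1]]'

```text
time_s: 7.3
ee_pos: [0.6116, -0.041, 0.1497]
orientation: [0.461, 0.531, -0.466, 0.537]
wrist_force: [4.6, -30.4, -7.0]
opening: 0.047
```

Emit:
jog_arm --rows '[[[0, 0, 0], [0, 0, 0], 0.1], [[0, 0, 0.08], [0, 0, 0], 0.1], [[0, 0, 0.16], [0, 0, 0], 0.1], [[0, 0, 0.242], [0, 0, 0], 0.1], [[0, 0, 0.242], [0, 0, 0], 0.1]]'

```text
time_s: 7.92
ee_pos: [0.6213, -0.1111, 0.1495]
orientation: [0.464, 0.534, -0.464, 0.533]
wrist_force: [-0.3, 0.1, -0.4]
opening: 0.047
```

Emit:
jog_arm --rows '[[[0, 0, -0.06], [0, 0, 0], 0.1], [[0, 0, -0.12], [0, 0, 0], 0.1], [[0, 0, -0.18], [0, 0, 0], 0.1], [[0, 0, -0.236], [0, 0, 0], 0.1], [[0, 0, -0.242], [0, 0, 0], 0.1]]'

```text
time_s: 8.55
ee_pos: [0.6115, -0.0408, 0.1498]
orientation: [0.461, 0.531, -0.466, 0.537]
wrist_force: [5.4, -33.7, -7.8]
opening: 0.0473
```

Emit:
jog_arm --rows '[[[0, 0, 0], [0, 0, 0], 0.1], [[0, 0, 0.08], [0, 0, 0], 0.1], [[0, 0, 0.16], [0, 0, 0], 0.1], [[0, 0, 0.242], [0, 0, 0], 0.1], [[0, 0, 0.242], [0, 0, 0], 0.1]]'

```text
time_s: 9.18
ee_pos: [0.6213, -0.1109, 0.1495]
orientation: [0.464, 0.534, -0.464, 0.533]
wrist_force: [0.5, -0.5, -0.5]
opening: 0.047
```

```bash
python3 w3.py w4.png
```

```text
[(0.69, [280.0, 315.7])]
[(0.59, [200.2, 6.8])]
jaw 0.65 [193.2, 295.4] clamp x 0.12779223273311358
jaw 0.19 [189.8, 289.4] clamp x 0.14430425254509113
blank 0.69 [231.5, 423.7] clamp x -0.23820009795007005
blank 0.63 [189.2, 288.0] clamp x 0.1482484298035835
[ 0.62125282 -0.10883206  0.14986022] 9.475
```

Emit:
jog_arm --rows '[[[0, 0, -0.06], [0, 0, 0], 0.1], [[0, 0, -0.12], [0, 0, 0], 0.1], [[0, 0, -0.18], [0, 0, 0], 0.1], [[0, 0, -0.236], [0, 0, 0], 0.1], [[0, 0, -0.242], [0, 0, 0], 0.1]]'

```text
time_s: 10.1
ee_pos: [0.6115, -0.041, 0.1497]
orientation: [0.461, 0.531, -0.466, 0.537]
wrist_force: [5.7, -31.1, -7.7]
opening: 0.0472
```

Emit:
jog_arm --rows '[[[0, 0, 0], [0, 0, 0], 0.1], [[0, 0, 0.08], [0, 0, 0], 0.1], [[0, 0, 0.16], [0, 0, 0], 0.1], [[0, 0, 0.242], [0, 0, 0], 0.1], [[0, 0, 0.242], [0, 0, 0], 0.1]]'

```text
time_s: 10.72
ee_pos: [0.6213, -0.1111, 0.1495]
orientation: [0.464, 0.534, -0.464, 0.533]
wrist_force: [0.2, 0.0, -0.2]
opening: 0.0471
```

```bash
python3 w3.py w5.png; python3 -c "
from h import *
t=camera('top');save(t,'t5.png',(245,150,405,230),5)"
```

```text
[(0.82, [279.0, 316.6])]
[]
jaw 0.88 [191.0, 291.2] clamp x 0.13943057849168924
blank 0.61 [230.4, 419.5] clamp x -0.22624501354233656
blank 0.6 [189.2, 286.6] clamp x 0.15246578201529395
[ 0.62125386 -0.10884706  0.14985073] 11.025
```

View pics/t5.png

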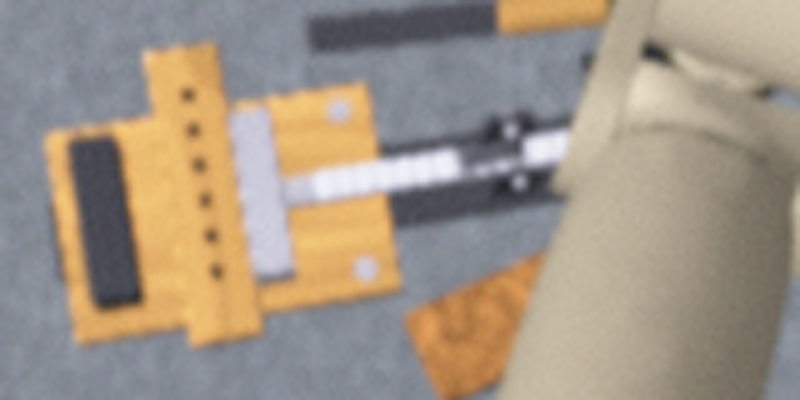

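The crop shows the moving jaw face (~240) against the blank and about 20 mm still open to the fixed jaw (~132 to ~170 px). I'll do the next stroke in two halves and watch the force.

Emit:
jog_arm --rows '[[[0, 0, -0.06], [0, 0, 0], 0.1], [[0, 0, -0.1], [0, 0, 0], 0.1], [[0, 0, -0.14], [0, 0, 0], 0.1], [[0, 0, -0.17], [0, 0, 0], 0.1], [[0, 0, -0.18], [0, 0, 0], 0.1]]'

```text
time_s: 11.7
ee_pos: [0.6139, -0.056, 0.1506]
orientation: [0.463, 0.533, -0.464, 0.535]
wrist_force: [1.4, -8.3, 3.2]
opening: 0.0471
```

Emit:
jog_arm --rows '[[[0, 0, -0.03], [0, 0, 0], 0.1], [[0, 0, -0.056], [0, 0, 0], 0.1], [[0, 0, -0.062], [0, 0, 0], 0.1]]'

```text
time_s: 12.08
ee_pos: [0.6117, -0.0413, 0.1496]
orientation: [0.462, 0.531, -0.466, 0.536]
wrist_force: [5.3, -28.6, -7.2]
opening: 0.047
```

Emit:
jog_arm --rows '[[[0, 0, 0], [0, 0, 0], 0.1], [[0, 0, 0.08], [0, 0, 0], 0.1], [[0, 0, 0.16], [0, 0, 0], 0.1], [[0, 0, 0.242], [0, 0, 0], 0.1], [[0, 0, 0.242], [0, 0, 0], 0.1]]'

```text
time_s: 12.7
ee_pos: [0.6213, -0.1112, 0.1495]
orientation: [0.464, 0.534, -0.464, 0.533]
wrist_force: [-0.2, -0.2, 0.5]
opening: 0.0468
```

```bash
python3 w3.py w6.png
```

```text
[(0.76, [280.7, 311.0])]
[]
jaw 0.71 [193.2, 288.2] clamp x 0.14946492223532068
blank 0.67 [190.8, 281.1] clamp x 0.16974422665778585
blank 0.63 [230.1, 421.7] clamp x -0.23301048257979484
[ 0.62124863 -0.10884072  0.14985197] 13.0
```

Emit:
jog_arm --rows '[[[0, 0, -0.06], [0, 0, 0], 0.1], [[0, 0, -0.09], [0, 0, 0], 0.1], [[0, 0, -0.12], [0, 0, 0], 0.1], [[0, 0, -0.13], [0, 0, 0], 0.1], [[0, 0, -0.14], [0, 0, 0], 0.1]]'

```text
time_s: 13.62
ee_pos: [0.6157, -0.0684, 0.1506]
orientation: [0.464, 0.533, -0.464, 0.535]
wrist_force: [0.8, -7.4, 4.9]
opening: 0.0467
```

Emit:
jog_arm --rows '[[[0, 0, -0.01], [0, 0, 0], 0.1], [[0, 0, -0.02], [0, 0, 0], 0.1]]'

```text
time_s: 13.88
ee_pos: [0.6149, -0.0625, 0.1506]
orientation: [0.464, 0.533, -0.464, 0.535]
wrist_force: [0.3, -7.3, 4.7]
opening: 0.0468
```

Emit:
jog_arm --rows '[[[0, 0, -0.01], [0, 0, 0], 0.1], [[0, 0, -0.02], [0, 0, 0], 0.1]]'

```text
time_s: 14.12
ee_pos: [0.614, -0.0567, 0.1506]
orientation: [0.463, 0.533, -0.464, 0.535]
wrist_force: [-0.2, -7.3, 3.6]
opening: 0.0471
```

Emit:
jog_arm --rows '[[[0, 0, -0.01], [0, 0, 0], 0.1], [[0, 0, -0.02], [0, 0, 0], 0.1]]'

```text
time_s: 14.38
ee_pos: [0.6132, -0.051, 0.1503]
orientation: [0.463, 0.533, -0.464, 0.535]
wrist_force: [1.4, -8.3, 1.8]
opening: 0.0469
```

Emit:
jog_arm --rows '[[[0, 0, -0.01], [0, 0, 0], 0.1], [[0, 0, -0.02], [0, 0, 0], 0.1]]'

```text
time_s: 14.62
ee_pos: [0.6122, -0.045, 0.1499]
orientation: [0.463, 0.533, -0.464, 0.535]
wrist_force: [1.8, -9.1, -2.5]
opening: 0.047
```

Emit:
jog_arm --rows '[[[0, 0, -0.01], [0, 0, 0], 0.1], [[0, 0, -0.02], [0, 0, 0], 0.1]]'

```text
time_s: 14.88
ee_pos: [0.6117, -0.0415, 0.1495]
orientation: [0.462, 0.532, -0.465, 0.536]
wrist_force: [5.5, -27.1, -7.8]
opening: 0.0471
```

That one went to the end stop too. I'll return and try another, which should stop half-way if the blank is tight.

Emit:
jog_arm --rows '[[[0, 0, 0.08], [0, 0, 0], 0.1], [[0, 0, 0.16], [0, 0, 0], 0.1], [[0, 0, 0.24], [0, 0, 0], 0.1], [[0, 0, 0.24], [0, 0, 0], 0.1]]'

```text
time_s: 15.38
ee_pos: [0.6213, -0.1112, 0.1495]
orientation: [0.464, 0.534, -0.464, 0.533]
wrist_force: [0.4, -0.1, 0.0]
opening: 0.0469
```

```bash
python3 w3.py w7.png
```

```text
[(0.59, [278.7, 318.6])]
[]
jaw 0.71 [219.3, 473.0] clamp x -0.3934822106107007
jaw 0.67 [196.1, 285.9] clamp x 0.1576934359220685
blank 0.9 [191.3, 278.2] clamp x 0.1786900265109576
blank 0.67 [230.1, 420.4] clamp x -0.22911394198649293
[ 0.62125511 -0.10880207  0.14986362] 15.675
```

Emit:
jog_arm --rows '[[[0, 0, -0.05], [0, 0, 0], 0.1], [[0, 0, -0.07], [0, 0, 0], 0.1], [[0, 0, -0.09], [0, 0, 0], 0.1], [[0, 0, -0.1], [0, 0, 0], 0.1]]'

```text
time_s: 16.18
ee_pos: [0.6171, -0.0796, 0.15]
orientation: [0.464, 0.534, -0.464, 0.534]
wrist_force: [0.5, -4.0, 2.7]
opening: 0.047
```

Emit:
jog_arm --rows '[[[0, 0, -0.01], [0, 0, 0], 0.1], [[0, 0, -0.02], [0, 0, 0], 0.1]]'

```text
time_s: 16.42
ee_pos: [0.6164, -0.0744, 0.1501]
orientation: [0.464, 0.533, -0.464, 0.534]
wrist_force: [0.3, -7.6, 3.5]
opening: 0.0471
```

Emit:
jog_arm --rows '[[[0, 0, -0.01], [0, 0, 0], 0.1], [[0, 0, -0.02], [0, 0, 0], 0.1]]'

```text
time_s: 16.68
ee_pos: [0.6158, -0.0707, 0.1505]
orientation: [0.463, 0.532, -0.465, 0.535]
wrist_force: [1.3, -20.4, 2.4]
opening: 0.0473
```

Emit:
jog_arm --rows '[[[0, 0, -0.01], [0, 0, 0], 0.1], [[0, 0, -0.02], [0, 0, 0], 0.1]]'

```text
time_s: 16.92
ee_pos: [0.6154, -0.0674, 0.1507]
orientation: [0.462, 0.53, -0.466, 0.537]
wrist_force: [2.7, -33.3, 0.6]
opening: 0.0469
```

Emit:
jog_arm --rows '[[[0, 0, 0.06], [0, 0, 0], 0.1], [[0, 0, 0.11], [0, 0, 0], 0.1], [[0, 0, 0.16], [0, 0, 0], 0.1], [[0, 0, 0.16], [0, 0, 0], 0.6], [[0, 0, 0.16], [0, 0, 0], 1]]'

```text
time_s: 17.55
ee_pos: [0.6212, -0.1089, 0.1497]
orientation: [0.464, 0.534, -0.464, 0.534]
wrist_force: [0.5, 0.5, 0.1]
opening: 0.0807
```

Emit:
jog_arm --rows '[[[-0.07, 0, 0], [0, 0, 0], 1], [[-0.2, 0, 0], [0, 0, 0], 1], [[-0.4, 0, 0], [0, 0, 0], 1]]'

```text
time_s: 17.92
ee_pos: [0.6206, -0.1085, 0.2697]
orientation: [0.463, 0.535, -0.464, 0.533]
wrist_force: [1.3, -0.6, 0.4]
opening: 0.0856
```

Emit:
jog_arm --rows '[[[0, -0.16, 0.104], [0, 0, 0], 1], [[0, -0.32, 0.208], [0, 0, 0], 1], [[0, -0.48, 0.312], [0, 0, 0], 1], [[0, -0.64, 0.416], [0, 0, 0], 1], [[0, -0.8, 0.52], [0, 0, 0], 1]]'

```text
time_s: 18.55
ee_pos: [0.4042, -0.2978, 0.27]
orientation: [0.464, 0.534, -0.463, 0.534]
wrist_force: [0.6, -0.4, -0.2]
opening: 0.0858
```

```bash
python3 - <<'E'
from h import *
a=camera("scene");b=camera("top")
A=cv2.resize(a["img"][170:270,240:400],None,fx=5,fy=5,interpolation=cv2.INTER_CUBIC)
B=cv2.resize(b["img"][140:230,240:400],None,fx=5,fy=5,interpolation=cv2.INTER_CUBIC)
cv2.imwrite("pics/f.png",cv2.resize(np.vstack([A,B]),None,fx=.62,fy=.62)[:,:,::-1])
for k in (a,b): print([(x["p"],x["point"]) for x in landmark_of("lever_handle",k)[:2]],[(x["p"],x["point"]) for x in landmark_of("blank",k)[:2]])
print(get_state()["wrist_force"],get_state()["time_s"])
E
```

```text
[(0.62, [217.3, 289.6])] [(0.9, [181.5, 313.8]), (0.9, [247.1, 225.6])]
[(0.96, [166.8, 386.2]), (0.33, [193.6, 287.2])] [(0.8, [230.7, 423.2]), (0.74, [273.1, 282.8])]
[0.7985448  0.27874542 0.45258171] 18.85
```

View pics/f.png

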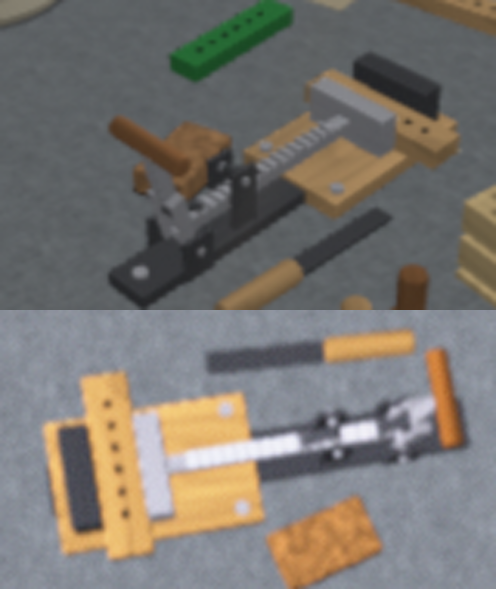

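The final view shows the blank pressed square between the black fixed jaw and the grey moving jaw. There is no visible gap on either side (edges at about 89–105 and 133–150 px in the crop). The handle is back at rest at (445,397) in the crop, and the bystanders are in place. Handing in.

```bash
python3 -c "
from bench import *
print(close_job())"
```

```text
the job is handed in; nothing more can be done
None
```

The blank is clamped square between the two jaws and I handed the job in at about 19 s of the 48 s allowed. No verdict was reported.

**What I did:** I set the fingers astride the lever handle without gripping it and made 6 full strokes to the end stop. Each ended at about 27–34 N. A seventh stroke stopped half-way as the force climbed to 33 N, which is the sign that the blank is tight. I let the lever return, opened the fingers, lifted off and backed away.

**Last checks:**
- **Jaw and blank:** After the sixth stroke, the estimates in the clamp frame were jaw face x ≈ 0.158 m and blank x ≈ 0.179 m. The jaw reading is 2 mm past the tight position of 0.156 m, so take these as good to a few mm.
- **Final picture:** It shows the blank square, with no visible gap on either side.
- **Lever and surroundings:** The handle is back at its rest position, the nearby things look unmoved, and the wrist force was under 1 N with the arm clear.

**Detections that disagreed:** The networks sometimes picked the yellow look-alike or the mallet area instead of the real thing. In the last top view they missed the clamped blank and reported only the look-alikes, so I judged that view by eye.

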